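# Hold the parts washer's lid at its balance point

## Robot

A 6-joint arm with a two-finger parallel gripper is mounted at the origin on the work surface; the furniture and walls round the work are solid. World frame = base frame: x ahead of the robot, y to its left, z up, the work surface at z = 0. Lengths are in m, angles in rad, forces in N, time in s.
With the tool pointing down it reaches from about 0.35 to 0.975 m from the base axis. Payload 4.9 kg.
Tool frame: the origin (TCP) lies between the finger pads, 19 mm behind the fingertips; this is the grasp point; z points along the fingers, y is the line along which they close (so a half turn about z gives the same grasp; the last joint's range is limited). The gripper opens to 85 mm and grips with 20 to 120 N. Pads are 22 mm wide; open, the fingers measure 114 mm over their backs; the gripper's body (76 mm by 85 mm) begins 54 mm behind the grasp point. The pads swing forward as they close: fully open they stand 13 mm farther back than shut.
Start: joints at [-1.387, 0.053, 1.613, -0, 1.476, -0.119], TCP at [0.186, -0.597, 0.25] pointing down, gripper open.
Joint ranges: [-3.01, 3.01], [-1.01, 2.22], [0.06, 2.58], [-1.02, 4.17], [0.09, 2.62], [-3.14, 3.14]. Speed limits (rad/s): [2.57, 2.57, 3.14, 3.14, 3.14, 3.14].

## Interface

Orientations are given as a rotation vector (axis times angle).
In Python, from station import ctrl gives the robot as it stands.
- The arm moves only by the tool send_path, called as name([rows], argument=value, ...), one row to a line, values as JSON. Schema: {"type":"object","properties":{"moves":{"type":"array","items":{"type":"array","items":{"type":"number"},"minItems":7,"maxItems":7},"minItems":1,"maxItems":20},"grip_n":{"type":"number"},"only":{"type":"string"},"quiet":{"type":"boolean"},"lines":{"type":"string"}},"required":["moves"],"additionalProperties":false}. moves is a list of rows, 1 to 20 of them, each of 7 numbers: the finger opening in m, then dx, dy, dz in a scale on which 1.0 is 0.75 m, then a rotation vector rx, ry, rz in a scale on which 1.0 is 2 pi rad; each row is the pose to reach, as a shift and turn from the pose commanded when the call began, along the tool's axes at that moment; what a row does not reach only later rows make up. A row lasts 1/12 s, in which the tool goes at most 0.0417 m and 0.125 rad, less where a joint would pass 70% of its speed; a pose out of reach is approached as far as the arm can. The fingers move at their own pace and stop on an object; grip_n is the grip in N (left out, the last holds). Time passes only in rows, so rows that do not move let the fingers close. The tool returns the time, the measured TCP pose, the force, the opening and the grip force at its end. only (a regular expression) keeps the lines of the reply that match it, lines (a string "A,B") keeps lines A to B, and quiet returns only ok. Shift and turn numbers lie between -1 and 1, and a call with a number outside is refused. Input that does not fit is refused with a message, and nothing moves.
- ctrl.get_obs(): the state, without advancing time (a new reading comes with each control period).
- ctrl.get_image(name): name is "side" or "top"; returns the picture (420x560x3 uint8, red, green, blue); there is no depth.
- ctrl.camera_params(name): a dict with "fx", "fy", "cx", "cy" (pixels), "T" (4x4, takes a point from camera to world coordinates). Camera axes: x right, y down, z forward; pixel columns grow to the right and rows downward; lengths in m; the calibration is good to about 2 mm. A picture is of the moment at which its call begins. camera_params takes no time and is no camera call.
- ctrl.finish_job(): hands the job in; it is judged then, once.
The state is a dict: "t": time; "q": joint angles; "dq": joint speeds; "effort": joint torques, N m; "tool_pos": TCP position; "tool_rot": TCP orientation; "contact_force": force on the tool from outside, world axes, zero at the start; "wrist_torque": the same for the moment, N m; "opening": finger opening in m; "grip_force": force on a finger pad.
Only numpy, scipy, OpenCV 4.12 (cv2) and the standard library are available. Lean on these libraries where they do the work, as an engineer would, in place of code of your own. Each camera call takes 0.05 s, during which the arm holds its last target. There are 200 camera calls.

## Task

The lid of the drained parts washer is to get its stay pinned on. Take the lid by its black bow handle, swing it up slowly to its balance point, a little past upright where it would fall neither shut nor over backwards, and finish with the gripper still closed on the handle, holding the lid still there. Never let the lid slam shut or go over backwards, and leave the loose parts round the washer where they are.

Things in the scene. Friction and masses are not known exactly. Their poses are not given: they have to be found in the camera images.
- washer: drained parts washer, an open steel tank 136 (x) x 200 (y) x 96 mm high, fixed to the bench. Origin: centre of its underside. Its front (own -x; black panel, two knobs 13 mm proud, 29 to 51 mm up) faces the robot at yaw 0; yaw varies. Brass studs on its +y side 8 mm proud. Piston and sprocket inside stay there.
- lid_body: steel lid plate 138 x 202 x 6 mm with a heavy grey plug 34 mm deep under it, 0.35 to 0.7 kg in all. Origin on the hinge axis, which runs along the washer's y, 70 mm behind the washer's centre (own +x) and 102 mm above the bench. With the lid shut its axes are the washer's, the plate's top is level with the hinge axis and reaches 140 mm to the front.
- lid (a joint): lid angle (rad): 0 shut (start), 1.57 plate upright, 1.76 balance point (the plate leans 11 degrees beyond upright, to the washer's back, because of the heavy plug on its underside), 2.6 stop, fallen over backwards. The hinge turns freely: let go, the lid falls shut from below the balance point and over from above it.
- lid_hinge (a point): middle of the hinge axis
- lid_bar (a point): middle of the black bow handle's round bar, 12 mm thick, straight over 90 mm, parallel to the hinge axis, 172 mm from it, level with the plate's top. Lid shut: 102 mm above the bench, 38 mm clear of the lid's front edge; pinch it from straight above, fingers closing along the washer's x. It turns between the pads as the lid swings, so the gripper can keep pointing down.
- piston: loose light-metal piston 71 x 69 x 58 mm, stands beside the washer; origin under its centre; leave alone
- tappet: loose steel tappet, a cylinder 33 mm across and 26 mm high, beside the washer; origin under its centre; leave alone
- spring: loose valve spring 29 mm across and 44 mm high, standing on the other side of the washer; origin under its centre; leave alone
- tin: loose round yellow and white tin 65 mm across and 24 mm high, in front of the tappet; origin under its centre; leave alone

How it is judged:
On the way:
1. the lid is swung up half-way by its handle, held in the fingers (value of joint lid above 0.7 rad and contact force between the fingers and lid_body above 0.5 N), for 0.1 s.
At the end, for the whole second after the job is handed in: the lid stands still (under 0.1 rad/s) within 0.10 rad of its balance point of 1.76 rad, and the fingers are closed on the bow handle (TCP within 60 mm of the middle of the bar, over 4 N of contact) (value of joint lid between 1.66 and 1.86 rad and velocity of joint lid between -0.1 and 0.1 rad/s and contact force between the fingers and lid_body above 4 N and distance between the grasp point and lid_bar below 0.06 m); the arm keeps its last pose, push and grip.
It fails at once if the lid goes over: more than 0.35 rad beyond its balance point (value of joint lid above 2.11 rad).
It fails at once if the lid is flung or slams: faster than 2.5 rad/s (velocity of joint lid above 2.5 rad/s or velocity of joint lid below -2.5 rad/s).
It fails at once if a loose part beside the washer is moved by more than 20 mm (distance of any of piston, tappet, spring, tin from where it was at the start of the episode above 0.02 m).
It also fails if it takes over 45 s, if anything falls off the work surface, if the arm or the gripper's body presses on something with over 40 N, if the wrist force passes 120 N, or if a joint passes its speed limit or range.

## Working session

There is one attempt and no reset: what is moved stays moved. The work goes in short steps, Python scripts to look and compute and a tool call to move; the robot and the scene stay as the last step left them, time stands still between calls to the robot, and variables do not carry over. Pictures are saved under pics/ and viewed, at most 10 in all, crops included, and the job is handed in when it is done.

```bash
mkdir -p pics; ls
```

Run:
```python
from station import ctrl
import cv2
for n in("top","side"):
    im=ctrl.get_image(n); cv2.imwrite(f"pics/{n}0.png",im[:,:,::-1]); p=ctrl.camera_params(n); print(p)
o=ctrl.get_obs();print(o)
```

```text
pics
station.py
{'fx': 392.186368561057, 'fy': 392.186368561057, 'cx': 287.7552140767867, 'cy': 210.62648208504396, 'T': array([[ 0.00275436, -0.99006615,  0.14057539,  0.38404579],
       [-0.99982958, -0.00529267, -0.01768588,  0.03442046],
       [ 0.01825421, -0.14050272, -0.989912  ,  0.94981477],
       [ 0.        ,  0.        ,  0.        ,  1.        ]])}
{'fx': 529.5651700464149, 'fy': 529.5651700464149, 'cx': 279.24396125115703, 'cy': 209.845122197728, 'T': array([[ 0.94164428, -0.26922115,  0.20205452,  0.33594778],
       [-0.33648878, -0.76894345,  0.54360028, -0.43024944],
       [ 0.00901981, -0.57986717, -0.8146611 ,  0.78662106],
       [ 0.        ,  0.        ,  0.        ,  1.        ]])}
{'t': 0.1, 'q': array([-1.38697237e+00,  5.32800610e-02,  1.61417694e+00, -1.31866435e-05,
        1.47601249e+00, -1.18997744e-01]), 'dq': array([-0.00069877, -0.00306054, -0.00201145,  0.00135176,  0.00085099,
        0.00242886]), 'effort': array([ 1.12944246e-03, -3.94892764e+01, -3.71365857e+01, -7.48937168e-05,
        3.77927048e-03, -8.01371556e-07]), 'tool_pos': array([ 0.18628303, -0.59602651,  0.24888052]), 'tool_rot': array([-3.10379624e+00, -4.73574900e-01,  1.16079571e-04]), 'contact_force': array([ 0.1205369 , -0.82044815,  0.38679525]), 'wrist_torque': array([-0.02293685,  0.06018101,  0.05924835]), 'grip_force': 0.0, 'opening': 0.08536486464330559}
```

View pics/top0.png

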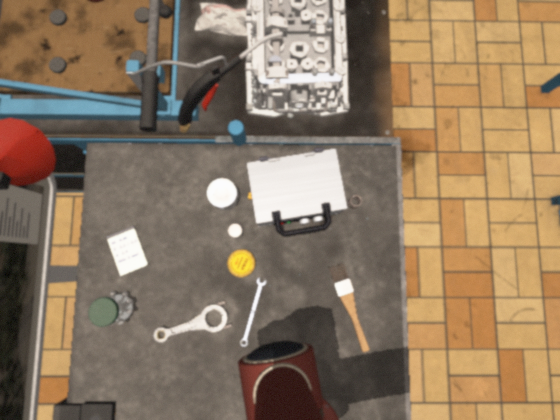

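View pics/side0.png

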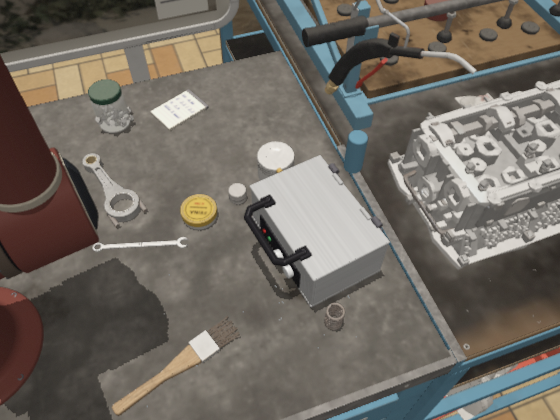

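The top view shows the lid at about (248-346, 150-222) with its bow bar near (303, 231). In the side view the bar runs from about (249, 218) to (284, 258). I'll enlarge both.

Run:
```python
import cv2,numpy as np
a=cv2.imread("pics/top0.png")[140:245,235:365]; b=cv2.imread("pics/side0.png")[150:310,230:395]
a=cv2.resize(a,None,fx=6,fy=6,interpolation=cv2.INTER_CUBIC)[:600];a=a[:590,:780]
cv2.imwrite("pics/topc.png",a)
b=cv2.resize(b,None,fx=3.6,fy=3.6,interpolation=cv2.INTER_CUBIC);cv2.imwrite("pics/sidec.png",b)
```

```text
(no output)
```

View pics/topc.png

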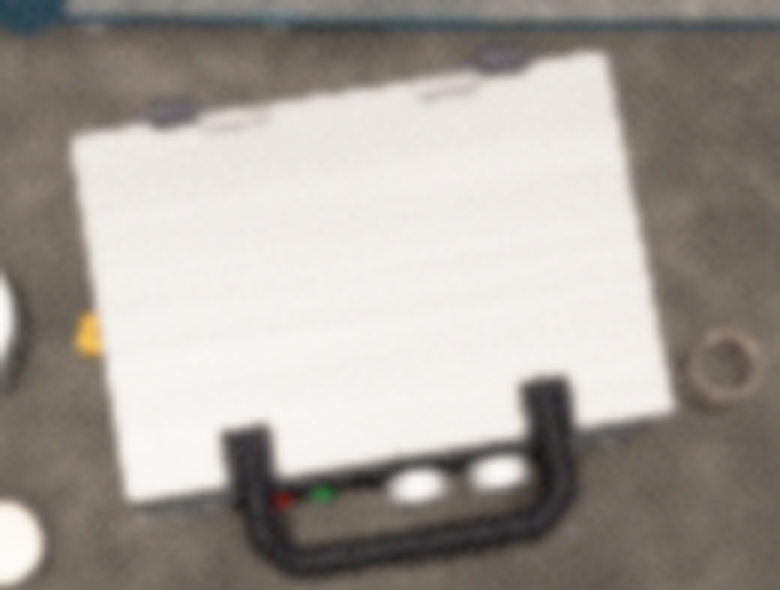

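View pics/sidec.png

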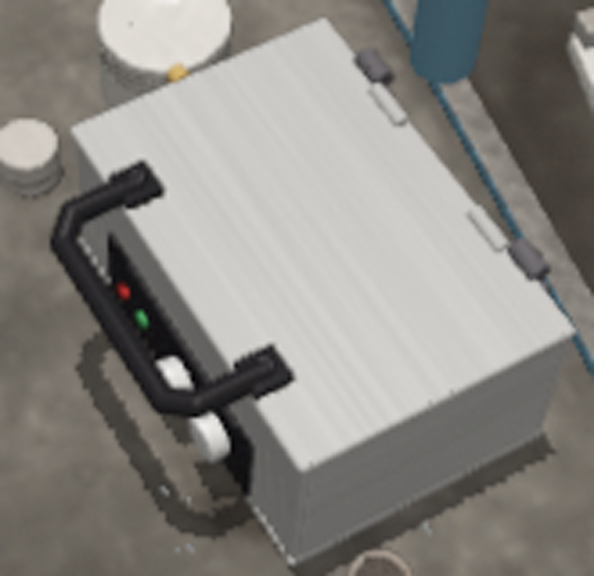

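Create h.py:
```python
import numpy as np
from scipy.spatial.transform import Rotation as R
from scipy.optimize import least_squares
from station import ctrl
P={n:ctrl.camera_params(n) for n in("top","side")}
def proj(n,p):
    c=P[n]; T=c["T"]; q=(np.asarray(p)-T[:3,3])@T[:3,:3]
    return np.c_[c["fx"]*q[:,0]/q[:,2]+c["cx"],c["fy"]*q[:,1]/q[:,2]+c["cy"]]
```

Run:
```python
from h import *
# own frame rel. hinge: plate corners rear+y, rear-y, front-y, front+y, bar middle
M=np.array([[-2,101],[-2,-101],[-140,-101],[-140,101],[-172,0]])/1000
t=(np.array([[73,137],[607,52],[675,410],[127,500],[418,543]])+.5)/6-.5+[235,140]
s=(np.array([[323,18],[573,330],[303,470],[72,128],[118,320]])+.5)/3.6-.5+[230,150]
def pts(v):
    c,sn=np.cos(v[2]),np.sin(v[2]); return np.c_[M@np.array([[c,sn],[-sn,c]])+v[:2],np.full(5,.102)]
for use in("top","side","both"):
    f=lambda v:np.concatenate([(proj(n,pts(v))-x).ravel() for n,x in(("top",t),("side",s)) if use in(n,"both")])
    r=least_squares(f,[.6,0,0.]);print(use,r.x,pts(r.x)[4],r.fun.round(1))
v=r.x
o=ctrl.get_obs();Rt=R.from_rotvec(o["tool_rot"]);print(Rt.as_matrix().round(3), np.hypot(*v[:2]))
yaw=v[2]; 
for k in(1,-1): # tool y along ± washer x
    y=k*np.array([np.cos(yaw),np.sin(yaw),0]);z=np.array([0,0,-1.]);G=R.from_matrix(np.c_[np.cross(y,z),y,z])
    print(k,(Rt.inv()*G).as_rotvec(), Rt.inv().apply(pts(v)[4]-o["tool_pos"]))
```

```text
top [0.63160102 0.01203622 0.16783894] [ 0.46201795 -0.01669673  0.102     ] [-0.3 -0.3  0.  -0.2  0.1  0.3  0.2  0.2  0.  -0. ]
side [0.63081338 0.01514619 0.17513404] [ 0.46144443 -0.01482311  0.102     ] [ 0.6 -0.6  1.8 -0.2 -0.   0.5 -0.9 -0.2 -1.4 -0. ]
both [0.63101386 0.01392685 0.17233537] [ 0.4615617  -0.01556832  0.102     ] [-1.2  0.1 -0.9 -0.1 -0.5  0.3 -0.3  0.6 -0.5  0.2  1.1 -0.2  2.1  0.4
  0.1  1.  -0.5  0.1 -1.1  0.3]
[[ 0.954  0.298 -0.   ]
 [ 0.298 -0.954  0.002]
 [ 0.    -0.002 -1.   ]] 0.6311675302523891
1 [-1.37988390e-03 -1.51536704e-03 -1.44030828e+00] [ 0.43582401 -0.4716791   0.14785195]
-1 [-1.57038987e-03  1.42998735e-03  1.70128336e+00] [ 0.43582401 -0.4716791   0.14785195]
```

The rows are not in the units I measure in: shifts go in shares of 0.75 m and turns go in shares of 2 pi rad. I convert before sending: -0.472 m / 0.75 = -0.6293, 0.436 m / 0.75 = 0.5813, -1.44 rad / 6.2832 = -0.2292.

send_path([
  [0.036, 0.1333, -0.1467, 0.0267, 0, 0, -0.0573],
  [0.036, 0.1333, -0.1467, 0.0267, 0, 0, -0.0573],
  [0.036, 0.1333, -0.1467, 0.0267, 0, 0, -0.0573],
  [0.036, 0.1333, -0.1467, 0.0267, 0, 0, -0.0573],
  [0.036, 0.5813, -0.6293, 0.0773, 0, 0, -0.2292],
  [0.036, 0.5813, -0.6293, 0.0773, 0, 0, -0.2292],
  [0.036, 0.5813, -0.6293, 0.0773, 0, 0, -0.2292],
  [0.036, 0.5813, -0.6293, 0.0773, 0, 0, -0.2292],
  [0.036, 0.5813, -0.6293, 0.0773, 0, 0, -0.2292],
  [0.036, 0.5813, -0.6293, 0.0773, 0, 0, -0.2292],
  [0.036, 0.5813, -0.6293, 0.0773, 0, 0, -0.2292],
  [0.036, 0.5813, -0.6293, 0.0773, 0, 0, -0.2292],
  [0.036, 0.5813, -0.6293, 0.0773, 0, 0, -0.2292],
  [0.036, 0.5813, -0.6293, 0.0773, 0, 0, -0.2292],
  [0.036, 0.5813, -0.6293, 0.0773, 0, 0, -0.2292],
  [0.036, 0.5813, -0.6293, 0.0773, 0, 0, -0.2292],
  [0.036, 0.5813, -0.6293, 0.0773, 0, 0, -0.2292],
  [0.036, 0.5813, -0.6293, 0.0773, 0, 0, -0.2292],
  [0.036, 0.5813, -0.6293, 0.0773, 0, 0, -0.2292],
  [0.036, 0.5813, -0.6293, 0.0773, 0, 0, -0.2292],
], grip_n=60)

```text
t: 1.77
tool_pos: [0.4614, -0.017, 0.1918]
tool_rot: [-2.024, -2.402, 0.001]
contact_force: [0.1, -0.3, 0.4]
opening: 0.0361
grip_force: 0.0
```

Create g.py:
```python
from h import *
o=ctrl.get_obs();Rt=R.from_rotvec(o["tool_rot"])
yaw=.172;y=np.array([np.cos(yaw),np.sin(yaw),0]);z=np.array([0,0,-1.]);G=R.from_matrix(np.c_[np.cross(y,z),y,z])
print(o["t"],o["tool_pos"],(Rt.inv()*G).as_rotvec().round(4), Rt.inv().apply(np.array([.4616,-.0156,.104])-o["tool_pos"]).round(4),o["opening"],o["contact_force"])
```

```bash
python3 g.py
```

```text
1.7667 [ 0.46143093 -0.01695231  0.19184741] [-0.0004  0.0002 -0.0015] [0.0013 0.0004 0.0878] 0.03610298127367415 [ 0.09854525 -0.29297175  0.38882224]
```

In the tool's units: 0.087 m / 0.75 = 0.116, 0.086 m / 0.75 = 0.1147.

send_path([
  [0.036, 0.0013, 0, 0.0267, 0, 0, 0],
  [0.036, 0.0013, 0, 0.0533, 0, 0, 0],
  [0.036, 0.0013, 0, 0.08, 0, 0, 0],
  [0.036, 0.0013, 0, 0.1, 0, 0, 0],
  [0.036, 0.0013, 0, 0.1147, 0, 0, 0],
  [0.036, 0.0013, 0, 0.116, 0, 0, 0],
  [0.036, 0.0013, 0, 0.116, 0, 0, 0],
], grip_n=60)

```text
t: 2.35
tool_pos: [0.4612, -0.0158, 0.1047]
tool_rot: [-2.024, -2.402, 0.001]
contact_force: [0.6, -0.3, -0.1]
opening: 0.0362
grip_force: 0.0
```

Run:
```python
from h import *
import cv2
a=[ctrl.get_image("top")[170:270,240:360],ctrl.get_image("side")[150:310,200:392]]
a=[cv2.resize(x,(480,400),interpolation=2) for x in a]
cv2.imwrite("pics/down.png",cv2.resize(np.hstack(a),(800,333))[:,:,::-1])
```

```text
(no output)
```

View pics/down.png

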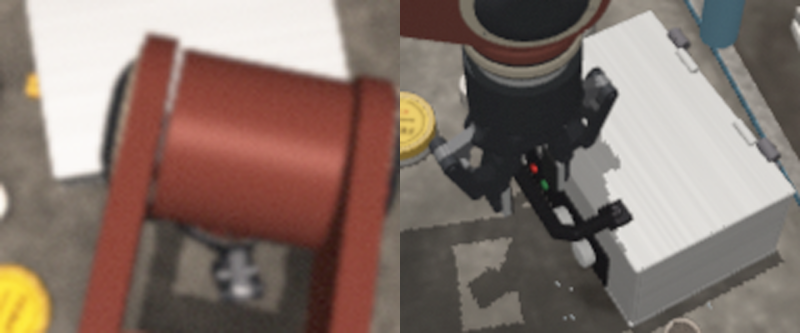

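The side half shows the fingers on either side of the bar, around (500-560, 190), with no contact. The top view of the bar is hidden by the arm. Closing now.

send_path([
  [0, 0, 0, 0, 0, 0, 0],
  [0, 0, 0, 0, 0, 0, 0],
  [0, 0, 0, 0, 0, 0, 0],
  [0, 0, 0, 0, 0, 0, 0],
  [0, 0, 0, 0, 0, 0, 0],
  [0, 0, 0, 0, 0, 0, 0],
  [0, 0, 0, 0, 0, 0, 0],
  [0, 0, 0, 0, 0, 0, 0],
], grip_n=60)

```text
t: 3.12
tool_pos: [0.4617, -0.0154, 0.1064]
tool_rot: [2.022, 2.404, -0.002]
contact_force: [-4.5, -0.9, 5.2]
opening: 0.0097
grip_force: 58.5
```

Run:
```python
from h import *
# arc in tool axes: y = forward (washer x), z = down; also for hinge errors
for th in np.arange(0,1.77,.08): print(round(th,2),"y %.4f z %.4f"%(.172*(1-np.cos(th)),-.172*np.sin(th)))
```

```text
0.0 y 0.0000 z -0.0000
0.08 y 0.0006 z -0.0137
0.16 y 0.0022 z -0.0274
0.24 y 0.0049 z -0.0409
0.32 y 0.0087 z -0.0541
0.4 y 0.0136 z -0.0670
0.48 y 0.0194 z -0.0794
0.56 y 0.0263 z -0.0914
0.64 y 0.0340 z -0.1027
0.72 y 0.0427 z -0.1134
0.8 y 0.0522 z -0.1234
0.88 y 0.0624 z -0.1326
0.96 y 0.0734 z -0.1409
1.04 y 0.0849 z -0.1483
1.12 y 0.0971 z -0.1548
1.2 y 0.1097 z -0.1603
1.28 y 0.1227 z -0.1648
1.36 y 0.1360 z -0.1682
1.44 y 0.1496 z -0.1705
1.52 y 0.1633 z -0.1718
1.6 y 0.1770 z -0.1719
1.68 y 0.1907 z -0.1710
1.76 y 0.2043 z -0.1689
```

In the tool's units: -0.067 m / 0.75 = -0.0893, -0.064 m / 0.75 = -0.0853.

send_path([
  [0, 0, 0, -0.004, 0, 0, 0],
  [0, 0, 0, -0.0107, 0, 0, 0],
  [0, 0, 0.0013, -0.0187, 0, 0, 0],
  [0, 0, 0.0013, -0.0267, 0, 0, 0],
  [0, 0, 0.0027, -0.036, 0, 0, 0],
  [0, 0, 0.0053, -0.0453, 0, 0, 0],
  [0, 0, 0.0067, -0.0547, 0, 0, 0],
  [0, 0, 0.0093, -0.0627, 0, 0, 0],
  [0, 0, 0.012, -0.072, 0, 0, 0],
  [0, 0, 0.014, -0.08, 0, 0, 0],
  [0, 0, 0.016, -0.0853, 0, 0, 0],
  [0, 0, 0.0181, -0.0893, 0, 0, 0],
])

```text
t: 4.12
tool_pos: [0.4739, -0.0132, 0.1726]
tool_rot: [-2.021, -2.403, 0.006]
contact_force: [-6.1, -5.6, -2.0]
opening: 0.0096
grip_force: 58.5
```

Run:
```python
from h import *
import cv2
im=ctrl.get_image("side")[90:330,180:420]
cv2.imwrite("pics/up1.png",cv2.resize(im,(600,600),interpolation=2)[:,:,::-1]);print(ctrl.get_obs()["dq"].round(3))
```

```text
[-0.001 -0.     0.009  0.    -0.008 -0.002]
```

View pics/up1.png

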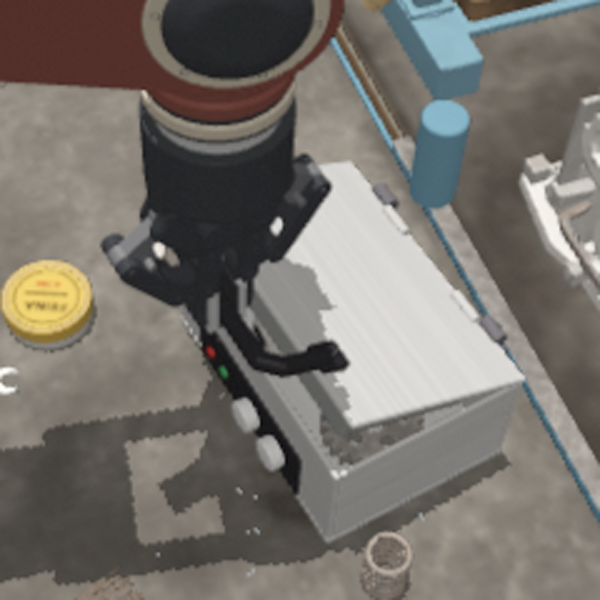

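The side view shows the lid lifted about 0.4 rad, the fingers closed on the bar around (225, 310), and the loose parts untouched. I'll carry on along the arc.

In the tool's units: -0.0878 m / 0.75 = -0.1171, 0.0835 m / 0.75 = 0.1113.

send_path([
  [0, 0, 0.004, -0.008, 0, 0, 0],
  [0, 0, 0.008, -0.0165, 0, 0, 0],
  [0, 0, 0.012, -0.0247, 0, 0, 0],
  [0, 0, 0.0169, -0.0325, 0, 0, 0],
  [0, 0, 0.022, -0.04, 0, 0, 0],
  [0, 0, 0.0272, -0.0476, 0, 0, 0],
  [0, 0, 0.0329, -0.0548, 0, 0, 0],
  [0, 0, 0.0388, -0.0619, 0, 0, 0],
  [0, 0, 0.0451, -0.0687, 0, 0, 0],
  [0, 0, 0.0515, -0.0752, 0, 0, 0],
  [0, 0, 0.0581, -0.0815, 0, 0, 0],
  [0, 0, 0.0651, -0.0875, 0, 0, 0],
  [0, 0, 0.0724, -0.0931, 0, 0, 0],
  [0, 0, 0.0797, -0.0985, 0, 0, 0],
  [0, 0, 0.0873, -0.1036, 0, 0, 0],
  [0, 0, 0.0951, -0.1084, 0, 0, 0],
  [0, 0, 0.1032, -0.1129, 0, 0, 0],
  [0, 0, 0.1113, -0.1171, 0, 0, 0],
  [0, 0, 0.1113, -0.1171, 0, 0, 0],
])

```text
t: 5.75
tool_pos: [0.5582, 0.0014, 0.2665]
tool_rot: [2.021, 2.402, 0.001]
contact_force: [-11.2, -3.4, 16.1]
opening: 0.0095
grip_force: 61.5
```

In the tool's units: 0.08 m / 0.75 = 0.1067, 0.066 m / 0.75 = 0.088.

send_path([
  [0, 0, 0.004, -0.0053, 0, 0, 0],
  [0, 0, 0.0093, -0.0093, 0, 0, 0],
  [0, 0, 0.0149, -0.0123, 0, 0, 0],
  [0, 0, 0.0237, -0.0156, 0, 0, 0],
  [0, 0, 0.0327, -0.0184, 0, 0, 0],
  [0, 0, 0.0416, -0.0209, 0, 0, 0],
  [0, 0, 0.0508, -0.0231, 0, 0, 0],
  [0, 0, 0.06, -0.0249, 0, 0, 0],
  [0, 0, 0.0693, -0.0263, 0, 0, 0],
  [0, 0, 0.0787, -0.0273, 0, 0, 0],
  [0, 0, 0.088, -0.028, 0, 0, 0],
  [0, 0, 0.0947, -0.0283, 0, 0, 0],
  [0, 0, 0.1, -0.0283, 0, 0, 0],
  [0, 0, 0.104, -0.0281, 0, 0, 0],
  [0, 0, 0.1067, -0.0281, 0, 0, 0],
  [0, 0, 0.1067, -0.0281, 0, 0, 0],
])

```text
t: 7.08
tool_pos: [0.6375, 0.0151, 0.2839]
tool_rot: [2.02, 2.401, 0.004]
contact_force: [0.4, -2.6, 5.1]
opening: 0.0093
grip_force: 63.4
```

Run:
```python
from h import *
import cv2
im=ctrl.get_image("side")[60:330,190:460]
cv2.imwrite("pics/up2.png",cv2.resize(im,(600,600),interpolation=2)[:,:,::-1])
```

```text
(no output)
```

View pics/up2.png

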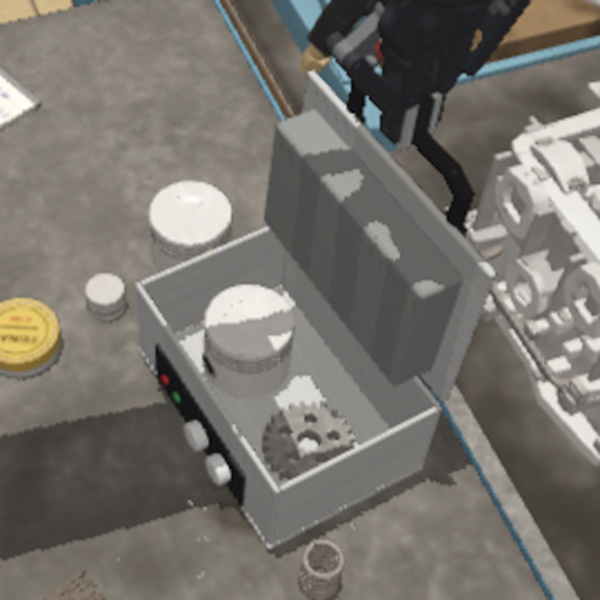

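The lid is about upright: its top edge runs from (312, 72) to (485, 268) in the crop, the bar is held around (410, 130), and all parts are in place. Next, the last 0.15 rad, taken slowly.

In the tool's units: 0.026 m / 0.75 = 0.0347, 0.003 m / 0.75 = 0.004.

send_path([
  [0, 0, 0.0027, 0, 0, 0, 0],
  [0, 0, 0.0067, 0.0003, 0, 0, 0],
  [0, 0, 0.012, 0.0007, 0, 0, 0],
  [0, 0, 0.0173, 0.0013, 0, 0, 0],
  [0, 0, 0.0227, 0.002, 0, 0, 0],
  [0, 0, 0.028, 0.0027, 0, 0, 0],
  [0, 0, 0.032, 0.0033, 0, 0, 0],
  [0, 0, 0.0347, 0.004, 0, 0, 0],
  [0, 0, 0.0347, 0.004, 0, 0, 0],
  [0, 0, 0.0347, 0.004, 0, 0, 0],
  [0, 0, 0.0347, 0.004, 0, 0, 0],
])

```text
t: 8.05
tool_pos: [0.6628, 0.0194, 0.2804]
tool_rot: [2.021, 2.401, 0.003]
contact_force: [-0.0, -3.8, 6.7]
opening: 0.0088
grip_force: 64.4
```

Run:
```python
from h import *
import cv2
im=ctrl.get_image("side")[60:330,190:460]
cv2.imwrite("pics/up3.png",cv2.resize(im,(600,600),interpolation=2)[:,:,::-1])
o=ctrl.get_obs();c=np.array([np.cos(.172),np.sin(.172)])
d=(o["tool_pos"][:2]-[.631,.0139])@c;print(d,np.pi/2+np.arcsin(d/.172))
for th in(1.6,1.66,1.7,1.76,1.8,1.86):
    p=[]
    for x,y,z in((-.14,.101,-.006),(-.14,-.101,-.006),(-.14,.101,0),(-.14,-.101,0),(-.1,-.101,-.006)):
        X=x*np.cos(th)+z*np.sin(th);Z=-x*np.sin(th)+z*np.cos(th)
        p.append([.631+X*c[0]-y*c[1],.0139+X*c[1]+y*c[0],.102+Z])
    print(th,((proj("side",p)-[190,60])*2.222).round().tolist())
```

```text
0.03224932999057875 1.7594087472342594
1.6 [[305.0, 72.0], [489.0, 278.0], [312.0, 69.0], [497.0, 274.0], [474.0, 318.0]]
1.66 [[315.0, 68.0], [501.0, 272.0], [323.0, 66.0], [509.0, 269.0], [482.0, 315.0]]
1.7 [[322.0, 66.0], [508.0, 269.0], [330.0, 64.0], [516.0, 266.0], [487.0, 312.0]]
1.76 [[332.0, 63.0], [519.0, 265.0], [339.0, 61.0], [526.0, 262.0], [495.0, 309.0]]
1.8 [[339.0, 61.0], [526.0, 262.0], [346.0, 60.0], [533.0, 260.0], [500.0, 307.0]]
1.86 [[349.0, 59.0], [536.0, 259.0], [355.0, 58.0], [543.0, 257.0], [507.0, 305.0]]
```

View pics/up3.png

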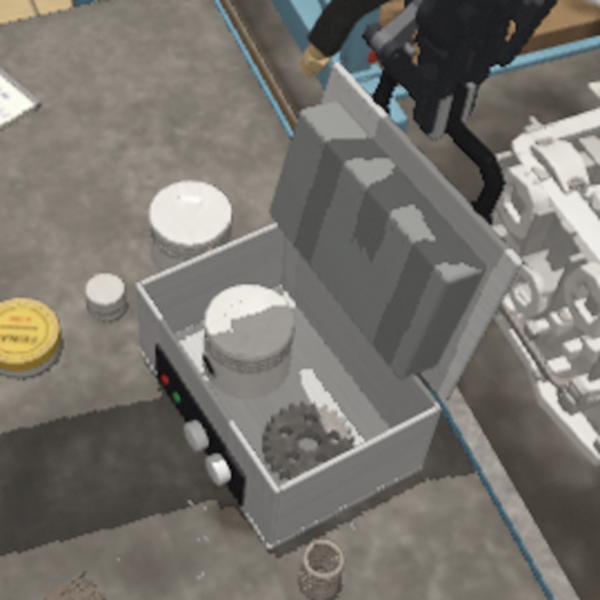

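The top corners at (336, 65) and (519, 258) match the prediction for 1.76 rad, and so does the arm's geometry. I'll hold still for a moment, check, and hand in.

send_path([
  [0, 0, 0, 0, 0, 0, 0],
  [0, 0, 0, 0, 0, 0, 0],
  [0, 0, 0, 0, 0, 0, 0],
  [0, 0, 0, 0, 0, 0, 0],
  [0, 0, 0, 0, 0, 0, 0],
  [0, 0, 0, 0, 0, 0, 0],
  [0, 0, 0, 0, 0, 0, 0],
  [0, 0, 0, 0, 0, 0, 0],
  [0, 0, 0, 0, 0, 0, 0],
  [0, 0, 0, 0, 0, 0, 0],
  [0, 0, 0, 0, 0, 0, 0],
  [0, 0, 0, 0, 0, 0, 0],
])

```text
t: 9.1
tool_pos: [0.6627, 0.0194, 0.2804]
tool_rot: [2.021, 2.401, 0.003]
contact_force: [-0.2, -3.0, 6.4]
opening: 0.0095
grip_force: 64.4
```

```bash
python3 -c "
from station import ctrl
print(ctrl.finish_job())"
```

```text
the job is handed in; nothing more can be done
None
```

The job is handed in with the lid held still at about 1.76 rad (its balance point), the gripper closed on the bow handle at about 64 N, and the loose parts seen in place in the last side view; no verdict came back.

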